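Find the thread hand of a hardener pot and hold its cap off

ROBOT

A 6-joint arm with a two-finger parallel gripper is mounted at the origin on a cart in front of the work surface, level with it; the furniture and walls round the work are solid. World frame = base frame: x ahead of the robot, y to its left, z up, the work surface at z = 0. Lengths are in mm, angles in rad, forces in N, time in s.
With the tool pointing down it reaches from about 350 to 875 mm from the base axis. Payload 4.2 kg.
Tool frame: the origin (TCP) lies between the finger pads, 19 mm behind the fingertips; this is the grasp point; z points along the fingers, y is the line along which they close (so a half turn about z gives the same grasp; the last joint's range is limited). The gripper opens to 85 mm and grips with 20 to 120 N. Pads are 22 mm wide; open, the fingers measure 114 mm over their backs; the gripper's body (76 mm by 85 mm) begins 54 mm behind the grasp point. The pads swing forward as they close: fully open they stand 13 mm farther back than shut.
Start: joints at [-1.07, 0.385, 0.008, 0, -1.194, -0.259], TCP at [149.674, -606.792, 250.012] pointing down, gripper open.
Joint ranges: [-3.14, 3.14], [-1.21, 2.06], [-1.07, 1.41], [-3.16, 2.05], [-2.99, -0.16], [-3.1, 3.1]. Speed limits (rad/s): [2.79, 2.79, 3.14, 3.14, 3.14, 3.14].

INTERFACE

Orientations are given as a unit quaternion [x, y, z, w].
In Python, from bench import arm, viewer gives the robot as it stands. The module is installed in compiled form; this text tells all that it offers.
- The arm moves only by the shell command python3 -m jog FILE [OPENING], which reads ROWS from the file FILE. ROWS is a JSON list of rows, 1 to 10 of them, each of 6 numbers: dx, dy, dz in fractions of the full range, 1 being 0.75 m, then a rotation vector rx, ry, rz in a scale on which 1.0 is pi rad; each row is the pose to reach, as a shift and turn from the pose commanded when the command began, along the tool's axes at that moment; what a row does not reach only later rows make up. A row lasts 1/10 s, in which the tool goes at most 50 mm and 0.15 rad, less where a joint would pass 70% of its speed; a pose out of reach is approached as far as the arm can. OPENING is the finger opening in mm, set as the command begins (- or left out keeps the last). The fingers move at their own pace and stop on an object; the grip force is fixed at half the most. Time passes only in rows, so rows that do not move let the fingers close. It prints the time, the measured TCP pose, the force, the opening and the grip force at its end. No shift or turn number may pass 1 either way. Input that does not fit is refused with a message, and nothing moves.
- arm.read_state(): the state, without advancing time (a new reading comes with each control period).
- viewer.get_image(name): name is "side" or "top"; returns (picture, depth): 384x512x3 uint8, blue, green, red; 384x512 float32, mm along the optical axis (not along the pixel's ray), 0 where there is no reading.
- viewer.get_calibration(name): a dict with "K" (3x3 intrinsics, pixels), "rvec" (rotation vector, rad) and "tvec" (3), from world to camera coordinates, as OpenCV has them. Camera axes: x right, y down, z forward; pixel columns grow to the right and rows downward; lengths in mm; the calibration is good to about 2 mm. A picture is of the moment at which its call begins. get_calibration takes no time and is no camera call.
- arm.job_done(): hands the job in; it is judged then, once.
The state is a dict: "clock": time; "joints": joint angles; "joint_vel": joint speeds; "joint_efforts": joint torques, N m; "position": TCP position; "ee_rot": TCP orientation; "contact_force": force on the tool from outside, world axes, zero at the start; "wrist_torque": the same for the moment, N m; "gripper_width": finger opening in mm; "grasp_force": force on a finger pad.
Only numpy, scipy, OpenCV 4.12 (cv2) and the standard library are available. Lean on these libraries where they do the work, as an engineer would, in place of code of your own. Each camera call takes 0.05 s, during which the arm holds its last target. There are 200 camera calls.

TASK

Open the hardener pot that is banded to the bench plate: its red cap may have a right-hand or a left-hand thread and nothing shows which, so try it gently one way and then the other, turn it the way that gives for about a quarter turn, and lift it straight up off the neck (a light pull shows whether it is free). The cap is thin, so hold it lightly (a grip of about 25 N, never over 40 N), and leave the things round the pot where they are. Finish while still holding the cap in the gripper, level and still, straight above the pot and about 10 cm higher than it sat.

Things in the scene. Friction and masses are not known exactly. Their poses are not given: they have to be found in the camera images.
- pot: Aluminium pot, 86 mm across, on a 130 x 130 x 12 mm plywood plate, fixed to the bench. Origin: centre of the plate's underside, at z = 0 on the pot's upright axis. Its shoulder slopes from 43 mm radius at height 66 mm to 26 mm radius at 80 mm; above it a collar of 22 mm radius up to 92 mm. A neck with two thread lugs, 120 mm high, is hidden under the cap.
- cap: Loose red round cap on the pot's neck, about 60 g: a skirt 56 mm across and 42 mm high, and on it a ribbed round grip 40 mm across and 28 mm high, to be held at any yaw. Origin: centre of its lower rim, 86 mm above the bench; z points up out of its top. Turned the right way it runs easily and level, lifts free from about 65 to 105 degrees (75 to 85 is good) and meets a stop near 110.
- cap_grip (a point): Point on the cap's axis 63 mm above its lower rim (149 mm above the bench): TCP height for a grip with the fingers straight down. Two-lug quick thread with a little play: turned the wrong way (may be either) the cap goes at most about 10 degrees and meets a hard stop, and the lightly held fingers slip round it. While locked it lifts only 1 to 2 mm, then holds fast.
- ink_pot: Small white ink pot, 36 mm across, 34 mm high, bystander. Origin: centre of its underside.
- shell_cup: Brown half eggshell, 48 mm across, 32 mm high, bystander. Origin: centre of its underside.
- sanding_block: Brown sanding block, 56 x 86 x 27 mm, bystander. Origin: centre of its underside.
- brush_mid: Thin paint brush with a light handle, 169 mm long, 9 mm thick, lying on the bench, bystander. Origin: centre of its underside.
Things that resemble listed ones, but are neither listed nor needed, are in the scene too. There is more than one size of the cap; the one meant has the size given above. What is shaped like the pot but orange is not meant.

How it is judged (in metres and radians):
On the way, in this order (a step that is already met when the one before it is completed fails the run):
1. the cap, still down on the neck, has been turned at least 50 degrees from where it was locked (angle between the x axis of cap and the x axis of pot, either way round above 0.87 rad and z of cap in the frame of pot below 0.093 m), for 0.1 s.
2. the cap is held lifted clear above the pot (z of cap in the frame of pot above 0.145 m and angle between cap's own z axis and vertical below 0.35 rad and horizontal distance between cap and pot below 0.05 m and contact force between the fingers and cap above 1 N and contact force between cap and pot below 0.1 N), for 0.2 s.
At the end, for the whole second after the job is handed in: The cap is in the fingers, at least 59 mm higher than it sat, tilted less than 20 degrees, within 50 mm of the pot's axis, touching the pot nowhere, and still (under 0.03 m/s); the bystanders lie within 20 mm of where they were (all of step 2 and linear speed of cap below 0.03 m/s and distance of each of ink_pot, shell_cup, sanding_block, brush_mid from where it was at the start of the episode below 0.02 m); the arm keeps its last pose, push and grip.
It fails at once if the cap is squeezed: more than 130 N of finger contact in all (both fingers together, 65 N each) (contact force between the fingers and cap above 130 N).
It fails at once if a bystander is moved by more than 30 mm (distance of any of ink_pot, shell_cup, sanding_block, brush_mid from where it was at the start of the episode above 0.03 m).
It also fails if it takes over 42 s, if anything falls off the work surface, if the arm or the gripper's body presses on something with over 40 N, if the wrist force passes 120 N, or if a joint passes its speed limit or range.

## Working session

There is one attempt and no reset: what is moved stays moved. The work goes in short steps, Python scripts to look and compute and a shell command to move; the robot and the scene stay as the last step left them, time stands still between calls to the robot, and variables do not carry over. Pictures are saved under pics/ and viewed, at most 10 in all, crops included, and the job is handed in when it is done.

```bash
mkdir -p pics; python3 - <<'E'
from bench import arm, viewer
import cv2,numpy as np
s=arm.read_state(); print(s)
for n in("side","top"):
    p,d=viewer.get_image(n); cv2.imwrite(f"pics/{n}0.png",p); np.save(f"{n}0.npy",d)
    c=viewer.get_calibration(n); print(n,c)
E
```

```text
{'clock': 0.0, 'joints': array([-1.07037966e+00,  3.85539770e-01,  6.64469274e-03, -5.07234211e-04,
       -1.19397089e+00, -2.58639322e-01]), 'joint_vel': array([ 0.00157186, -0.00108954,  0.00018704, -0.00019649, -0.00197125,
       -0.0004354 ]), 'joint_efforts': array([ 1.13424397e-05, -3.92294419e+01,  1.88394284e+01,  4.18610215e+00,
       -4.61503441e-03,  4.00130062e-06]), 'position': array([ 149.56534174, -606.29387129,  248.93781707]), 'ee_rot': array([-1.20501488e-01,  9.92712579e-01,  1.04851238e-03, -1.64429978e-04]), 'contact_force': array([-0.67866545, -0.94617678,  0.75604525]), 'wrist_torque': array([ 0.0447801 ,  0.02469116, -0.01967274]), 'grasp_force': 0.0, 'gripper_width': 84.93706836937518}
side {'K': array([[379.9832296 ,   0.        , 256.83852774],
       [  0.        , 379.9832296 , 191.90232954],
       [  0.        ,   0.        ,   1.        ]]), 'rvec': array([ 0.18058422, -2.54974923,  1.70759711]), 'tvec': array([607.48216412, 161.31193358, 806.33440944])}
top {'K': array([[354.50534864,   0.        , 255.57142286],
       [  0.        , 354.50534864, 190.54444217],
       [  0.        ,   0.        ,   1.        ]]), 'rvec': array([ 2.14194833, -2.19421408,  0.14212317]), 'tvec': array([ -8.19707832, 606.43791612, 878.36135382])}
```

View pics/side0.png

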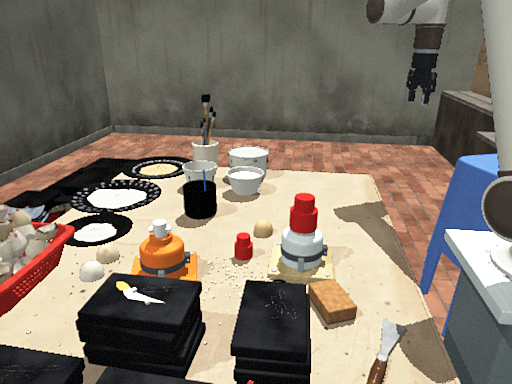

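View pics/top0.png

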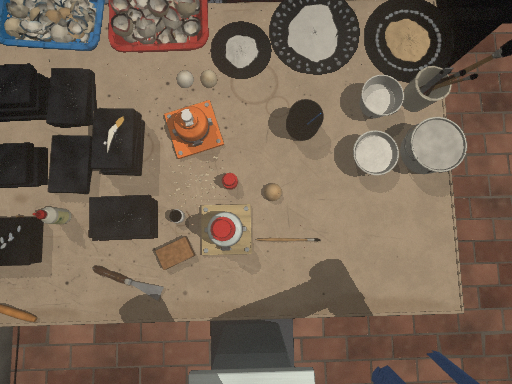

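The side view shows the red cap on the banded pot at about (303,215). In the top view the pot is at (224,229), with the ink pot at (176,216), sanding block at (174,252), brush at (288,239) and shell at (272,191). Next I'll measure the cap in both views.

```bash
cat > h.py <<'E'
import cv2,numpy as np
from bench import arm,viewer
def cal(n):
    c=viewer.get_calibration(n);R=cv2.Rodrigues(c["rvec"])[0];return c["K"],R,np.ravel(c["tvec"])
def ray(n,u,v):
    K,R,t=cal(n);return -R.T@t,R.T@np.linalg.solve(K,[u,v,1.])
def onplane(n,u,v,z):
    o,d=ray(n,u,v);return o+d*(z-o[2])/d[2]
def pts(n,m,D):
    K,R,t=cal(n);v,u=np.nonzero(m);z=D[v,u];k=z>0;u,v,z=u[k],v[k],z[k]
    return (np.linalg.solve(K,np.array([u,v,np.ones(len(u))]))*z).T@R-t@R
def red(p):
    h=cv2.cvtColor(p,cv2.COLOR_BGR2HSV);return (((h[...,0]<6)|(h[...,0]>174))&(h[...,1]>170)&(h[...,2]>60)).astype(np.uint8)
def comp(m,u,v):
    n,l=cv2.connectedComponents(m);return l==l[v,u]
E
python3 - <<'E'
from h import *
for n,u,v in(("side",303,215),("top",224,229)):
    p=cv2.imread(f"pics/{n}0.png");D=np.load(f"{n}0.npy");m=comp(red(p),u,v);P=pts(n,m,D)
    vv,uu=np.nonzero(m);print(n,m.sum(),uu.min(),uu.max(),vv.min(),vv.max())
    print(np.percentile(P,[2,50,98],axis=0).round(1))
    if n=="side":
        for r in range(vv.min(),vv.max()+1,3): print(r,uu[vv==r].min(),uu[vv==r].max())
    T=P[P[:,2]>np.percentile(P[:,2],98)-4] if n=="side" else P[P[:,2]>145]
    print(len(T),T.mean(0),T.min(0),T.max(0))
    big=cv2.resize(p[max(0,v-60):v+60,u-80:u+80],None,fx=5,fy=5,interpolation=cv2.INTER_NEAREST) 
    cv2.imwrite(f"pics/{n}c.png",big)
o,d=ray("side",303.,197);
E
```

```text
side 906 290 317 193 232
[[486.6  53.8  91. ]
 [511.1  78.8 127.8]
 [535.4  87.8 158.4]]
193 301 305
196 296 313
199 295 314
202 295 314
205 294 313
208 291 316
211 291 317
214 291 316
217 291 316
220 290 316
223 290 316
226 290 315
229 292 315
232 298 310
127 [511.38964145  66.37743233 157.50884546] [492.31779794  46.08095119 154.45673957] [529.48202997  80.61941342 159.11934949]
top 193 213 233 218 236
[[493.3  34.4 127.6]
 [512.6  55.1 155.9]
 [533.6  73.3 158.3]]
165 [510.19661487  56.77245483 156.16693962] [493.03128039  39.64913291 153.05963031] [528.2249369   75.04721985 160.42453111]
```

View pics/topc.png

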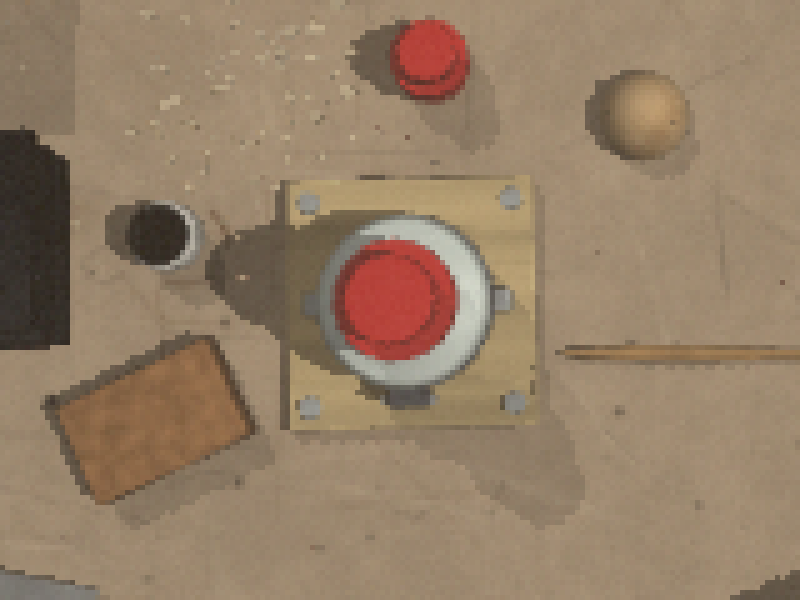

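View pics/sidec.png

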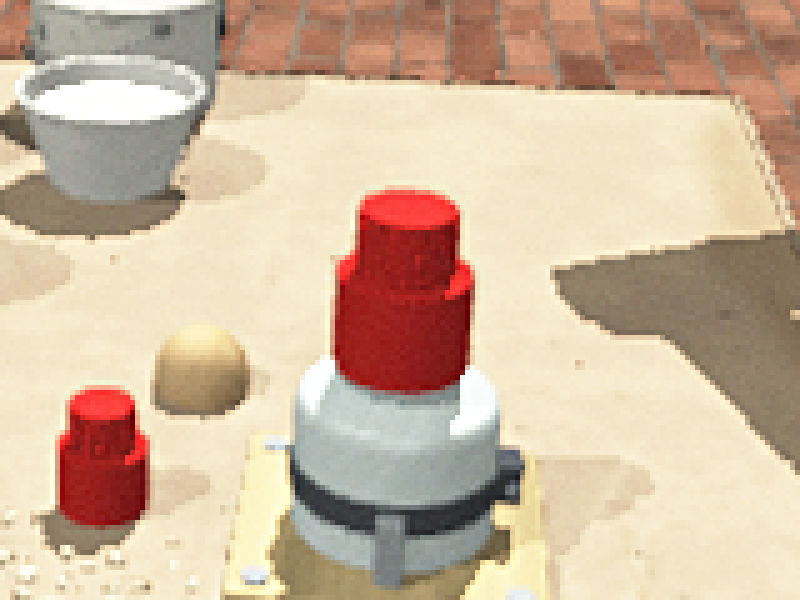

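The crops show the grip disc centre at about (220.5,228.5) in the top view and (304.3,196.7) in the side view. The pot stands clear of the bystanders, and all of them are low. I'll triangulate from those points.

```bash
python3 - <<'E'
from h import *
from scipy.spatial.transform import Rotation as Ro
o1,d1=ray("top",220.5,228.5);o2,d2=ray("side",304.3,196.7)
A=np.array([d1,-d2]).T;s=np.linalg.lstsq(A,o2-o1,rcond=None)[0]
a,b=o1+d1*s[0],o2+d2*s[1];print(a,b,np.linalg.norm(a-b))
print(onplane("top",220.5,228.5,156),onplane("side",304.3,196.7,156))
# skirt silhouette axis in side: rows 214-223 -> mid column 303.3
o,d=ray("side",303.4,218);print("side axis plane at x=510: ",o+d*(510-o[0])/d[0])
# plate corners (top crop) at z=12
for x,y in((289,180),(531,178),(533,428),(291,430)): print(onplane("top",x/5-.5+144,y/5-.5+169,12).round(1))
R=Ro.from_quat(arm.read_state()["ee_rot"]);print(R.as_matrix().round(3))
t=(a+b)/2;t[2]=149
print("tool delta",R.inv().apply(t-arm.read_state()["position"]))
E
```

```text
[509.58352984  58.61566468 154.93966006] [511.33190198  58.60106869 154.95937087] 1.748544166437538
[509.57082472  58.52570055 156.        ] [511.34075914  61.06731154 156.        ]
side axis plane at x=510:  [510.         -44.38600391  57.50700272]
[575.2 120.3  12. ]
[573.3  -6.8  12. ]
[443.5  -4.9  12. ]
[445.7 120.2  12. ]
[[-0.971 -0.239 -0.001]
 [-0.239  0.971  0.002]
 [ 0.     0.002 -1.   ]]
tool delta [-509.54676292  559.09530933  101.07144285]
```

The rows are not in the units I measure in: shifts go in shares of 0.75 m and turns go in shares of pi rad. I convert before sending: 285 mm is 0.38, -130 mm is -0.1733.

```bash
echo '[[-0.02,0.0213,0,0,0,0],[-0.0533,0.0587,0,0,0,0],[-0.0933,0.1013,0,0,0,0],[-0.1333,0.1453,0,0,0,0],[-0.1733,0.1893,0,0,0,0],[-0.2133,0.2333,0,0,0,0],[-0.2533,0.2773,0,0,0,0],[-0.2933,0.3213,0,0,0,0],[-0.3267,0.3573,0,0,0,0],[-0.3467,0.38,0,0,0,0]]' > m.json && python3 -m jog m.json 85; python3 - <<'E'
from h import *
from scipy.spatial.transform import Rotation as Ro
s=arm.read_state();R=Ro.from_quat(s["ee_rot"]);print(s["joints"].round(3),R.inv().apply([510,58,149]-s["position"]))
E
```

```text
clock: 1.1
position: [334.4, -265.7, 249.9]
ee_rot: [-0.122, 0.993, 0.0, 0.0]
contact_force: [-0.4, -0.2, -0.4]
gripper_width: 84.9
grasp_force: 0.0
[-0.288  0.04  -0.443 -0.    -1.087 -1.038] [-248.58200213  271.69471232  101.04897372]
```

To row units: 271.5 mm is 0.362, 265 mm is 0.3533, -0.8 rad is -0.2546.

```bash
echo '[[-0.0267,0.0293,0,0,0,-0.0223],[-0.0667,0.072,0,0,0,-0.0637],[-0.1067,0.116,0,0,0,-0.1082],[-0.1467,0.16,0,0,0,-0.1496],[-0.1867,0.204,0,0,0,-0.191],[-0.2267,0.248,0,0,0,-0.2228],[-0.2667,0.292,0,0,0,-0.2546],[-0.304,0.332,0,0,0,-0.2546],[-0.324,0.3533,0,0,0,-0.2546],[-0.3313,0.362,0,0,0,-0.2546]]' > m.json && python3 -m jog m.json ; python3 - <<'E'
from h import *
from scipy.spatial.transform import Rotation as Ro
s=arm.read_state();R=Ro.from_quat(s["ee_rot"]);print(s["joints"].round(3),R.inv().apply([510,58,149]-s["position"]))
E
```

```text
clock: 2.1
position: [510.7, 56.8, 249.3]
ee_rot: [-0.498, 0.867, 0.0, -0.001]
contact_force: [0.2, -1.1, 0.2]
gripper_width: 85.2
grasp_force: 0.0
[ 0.427  0.197 -0.261 -0.    -1.115 -0.954] [ -0.73922466   1.10101657 100.31338038]
```

To row units: 100 mm is 0.1333, 95 mm is 0.1267.

```bash
echo '[[0,0,0.02,0,0,0],[0,0.0007,0.0533,0,0,0],[-0.0007,0.0013,0.0867,0,0,0],[-0.0007,0.0013,0.1133,0,0,0],[-0.0007,0.0013,0.1267,0,0,0],[-0.0007,0.0013,0.1333,0,0,0],[-0.0007,0.0013,0.1333,0,0,0]]' > m.json && python3 -m jog m.json 60; echo '[[0,0,0,0,0,0],[0,0,0,0,0,0],[0,0,0,0,0,0],[0,0,0,0,0,0]]' > m.json && python3 -m jog m.json 44; python3 - <<'E'
from h import *
p,d=viewer.get_image("side");cv2.imwrite("pics/s1.png",cv2.resize(p[120:270,200:400],None,fx=4,fy=4))
E
```

```text
clock: 2.8
position: [509.4, 55.8, 150.0]
ee_rot: [-0.497, 0.868, -0.0, -0.0]
contact_force: [-0.6, -0.2, 0.1]
gripper_width: 59.8
grasp_force: 0.0
clock: 3.2
position: [509.7, 56.3, 150.5]
ee_rot: [-0.498, 0.867, -0.0, 0.0]
contact_force: [-0.3, -0.0, 0.2]
gripper_width: 43.9
grasp_force: 0.0
```

View pics/s1.png

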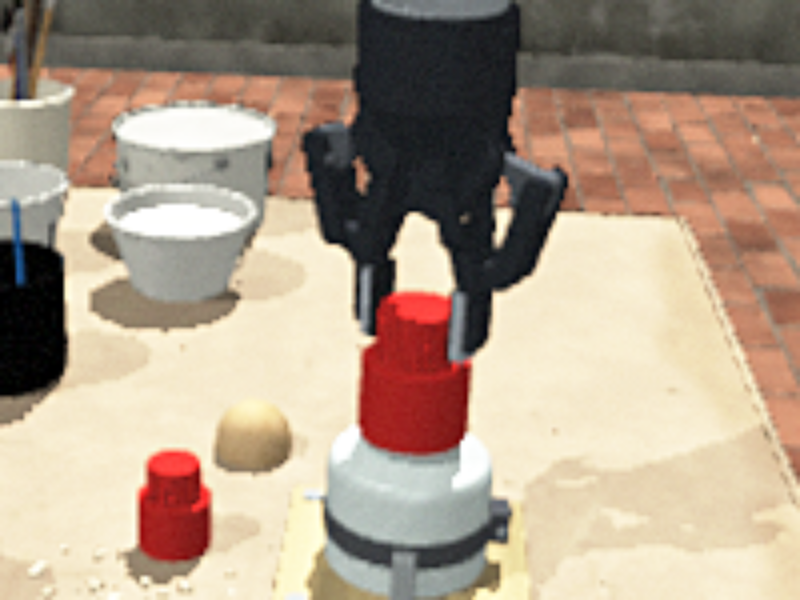

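The picture shows the fingers straddling the ribbed grip, with the tips just above the skirt. I'll close lightly in steps.

```bash
echo '[[0,0,0,0,0,0],[0,0,0,0,0,0],[0,0,0,0,0,0]]' > m.json && python3 -m jog m.json 40.5; echo '[[0,0,0,0,0,0],[0,0,0,0,0,0],[0,0,0,0,0,0]]' > m.json && python3 -m jog m.json 39.5
```

```text
clock: 3.55
position: [509.5, 56.2, 150.0]
ee_rot: [-0.498, 0.867, -0.0, 0.0]
contact_force: [0.9, 0.4, -0.1]
gripper_width: 40.4
grasp_force: 0.0
clock: 3.85
position: [509.6, 56.2, 150.1]
ee_rot: [-0.498, 0.867, -0.0, 0.0]
contact_force: [-0.0, 0.5, 0.8]
gripper_width: 39.7
grasp_force: 8.3
```

```bash
echo '[[0,0,0,0,0,0],[0,0,0,0,0,0],[0,0,0,0,0,0]]' > m.json && python3 -m jog m.json 38.8; python3 -c "
from h import *
s=arm.read_state();print(s['wrist_torque'],s['contact_force'],s['grasp_force'])"
```

```text
clock: 4.15
position: [509.6, 56.2, 150.1]
ee_rot: [-0.498, 0.867, -0.0, 0.0]
contact_force: [-0.8, 0.4, 1.7]
gripper_width: 39.1
grasp_force: 22.3
[0.02899978 0.11663058 0.00656522] [-0.78395335  0.43453076  1.66916264] 22.299338579177856
```

To row units: 0.25 rad is 0.0796.

```bash
echo '[[0,0,0,0,0,0.0159],[0,0,0,0,0,0.0318],[0,0,0,0,0,0.0477],[0,0,0,0,0,0.0637],[0,0,0,0,0,0.0796],[0,0,0,0,0,0.0796]]' > m.json && python3 -m jog m.json; python3 -c "
from h import *
s=arm.read_state();print(s['wrist_torque'],s['joints'])"
```

```text
clock: 4.75
position: [509.7, 56.3, 150.2]
ee_rot: [-0.386, 0.923, -0.0, 0.0]
contact_force: [-0.3, 0.4, 1.7]
gripper_width: 39.4
grasp_force: 22.3
[ 0.05006293 -0.01308872  0.00960231] [ 4.26873803e-01  2.95671944e-01 -4.04681216e-01  7.57317148e-05
 -8.69993919e-01 -1.20582051e+00]
```

To row units: 0.3 rad is 0.0955.

```bash
echo '[[0,0,0,0,0,0.0191],[0,0,0,0,0,0.0382],[0,0,0,0,0,0.0573],[0,0,0,0,0,0.0764],[0,0,0,0,0,0.0955]]' > m.json && python3 -m jog m.json; python3 -c "
from h import *
s=arm.read_state();print(s['wrist_torque'],s['joints'][5])"
```

```text
clock: 5.25
position: [509.5, 56.3, 150.1]
ee_rot: [-0.243, 0.97, 0.0, 0.0]
contact_force: [-1.1, 0.2, 1.5]
gripper_width: 39.3
grasp_force: 22.3
[ 0.16136629  0.20980059 -0.01149648] -1.5071436209771794
```

To row units: 0.84 rad is 0.2674.

```bash
echo '[[0,0,0,0,0,0.0255],[0,0,0,0,0,0.0541],[0,0,0,0,0,0.0828],[0,0,0,0,0,0.1114],[0,0,0,0,0,0.1401],[0,0,0,0,0,0.1687],[0,0,0,0,0,0.1974],[0,0,0,0,0,0.226],[0,0,0,0,0,0.2546],[0,0,0,0,0,0.2674]]' > m.json && python3 -m jog m.json; echo '[[0,0,0,0,0,0],[0,0,0,0,0,0]]' > m.json && python3 -m jog m.json;  python3 -c "
from h import *
s=arm.read_state();print(s['wrist_torque'],s['joints'][5])"
```

```text
clock: 6.25
position: [509.6, 57.0, 150.2]
ee_rot: [0.174, 0.985, 0.001, 0.0]
contact_force: [-0.7, 3.0, 2.2]
gripper_width: 39.1
grasp_force: 22.3
clock: 6.45
position: [509.7, 57.0, 150.2]
ee_rot: [0.172, 0.985, 0.001, 0.0]
contact_force: [-1.7, 5.2, 2.1]
gripper_width: 39.5
grasp_force: 22.4
[1.55895586 0.53755173 0.0304971 ] -2.3444289438344845
```

To row units: 1 mm is 0.0013, 0.6 mm is 0.0008.

```bash
echo '[[0,0.0008,0,0,0,0],[0,0.0013,0,0,0,0],[0,0.0013,0,0,0,0]]' > m.json && python3 -m jog m.json;  echo '[[0,0,-0.0013,0,0,0],[0,0,-0.0027,0,0,0],[0,0,-0.004,0,0,0],[0,0,-0.0053,0,0,0],[0,0,-0.0053,0,0,0]]' > m.json && python3 -m jog m.json; python3 -c "
from h import *
s=arm.read_state();print(s['wrist_torque'],s['joints'][5])"
```

```text
clock: 6.75
position: [509.8, 57.1, 150.2]
ee_rot: [0.173, 0.985, -0.0, -0.0]
contact_force: [-3.0, 3.1, 4.5]
gripper_width: 39.3
grasp_force: 22.5
clock: 7.25
position: [509.7, 57.0, 153.9]
ee_rot: [0.173, 0.985, -0.0, -0.0]
contact_force: [-0.8, 1.7, -0.5]
gripper_width: 39.5
grasp_force: 22.3
[ 0.93161096  0.28987335 -0.03156322] -2.3473614129920373
```

The pull met no resistance at 4 mm, so the cap is free and I'll lift it.

To row units: -96 mm is -0.128, -94 mm is -0.1253.

```bash
echo '[[0,0,-0.0067,0,0,0],[0,0,-0.016,0,0,0],[0,0,-0.0293,0,0,0],[0,0,-0.0453,0,0,0],[0,0,-0.064,0,0,0],[0,0,-0.0827,0,0,0],[0,0,-0.1013,0,0,0],[0,0,-0.116,0,0,0],[0,0,-0.1253,0,0,0],[0,0,-0.128,0,0,0]]' > m.json && python3 -m jog m.json; echo '[[0,0,0,0,0,0],[0,0,0,0,0,0],[0,0,0,0,0,0],[0,0,0,0,0,0],[0,0,0,0,0,0]]' > m.json && python3 -m jog m.json; python3 - <<'E'
from h import *
p,d=viewer.get_image("side");cv2.imwrite("pics/s2.png",cv2.resize(p[80:270,180:430],None,fx=3,fy=3))
E
```

```text
clock: 8.25
position: [510.1, 57.2, 251.1]
ee_rot: [0.173, 0.985, 0.0, 0.001]
contact_force: [-0.7, 0.0, -0.3]
gripper_width: 39.3
grasp_force: 22.3
clock: 8.75
position: [509.8, 57.1, 249.7]
ee_rot: [0.173, 0.985, -0.0, -0.0]
contact_force: [0.6, -0.3, -1.0]
gripper_width: 39.0
grasp_force: 22.3
```

View pics/s2.png

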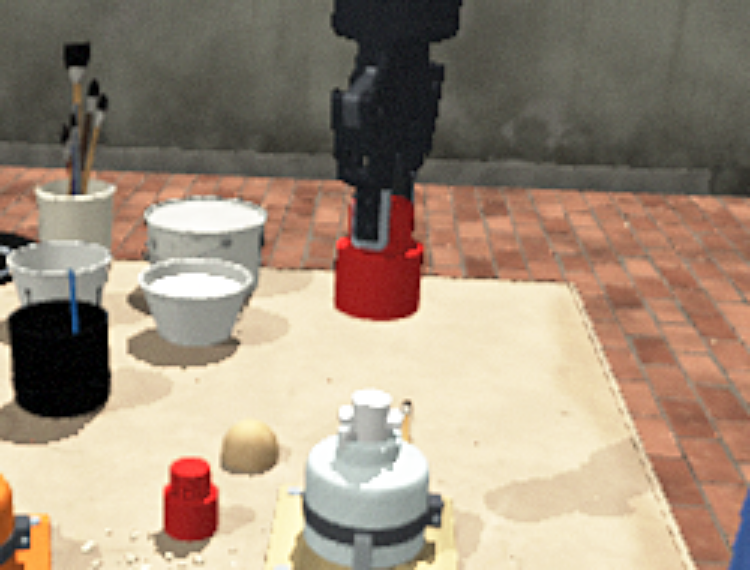

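The picture shows the cap level in the fingers at crop pixel (378,275), above the bare neck at (371,415), with the bystanders undisturbed. I'll hand the job in.

```bash
python3 -c "
from bench import arm
print(arm.job_done())"
```

```text
the job is handed in; nothing more can be done
None
```

The red cap is unscrewed and held level and still in the gripper about 10 cm above where it sat, over the pot, and the job is handed in; the grip stayed near 22 N, the bystanders looked unmoved in the last picture, and since the first direction tried gave freely (about 80°), I did not try the other way.

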